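# Pin the drying board, then free the sagging bolt and hold the cage gate ajar

## Task

Lock the drying board first: take the orange-handled pin from its wooden block, drop it fully home through the board's tongue and the lug beneath it, and let go of it. Then take the red knob of the cage gate's sagging bolt, lift the bolt so that its brass head clears the bent keeper's lip, draw it right back, and with the same knob pull the sprung gate open about 100 mm at its free edge. Finish while still gripping the red knob and holding the gate still and ajar; leave the moulds and everything else on the table undisturbed.

Things in the scene. Friction and masses are not known exactly. Their poses are not given: they have to be found in the camera images.
- cage: Low wooden drying cage, fixed, 240 x 340 mm base, 130 mm tall, open at the top. Origin: centre of the base's underside, on the table. Its x axis points from the gate (front) into the cage, y from the keeper side towards the gate's hinge, z up. All 'cage x/y' below mean these axes; it stands in varying places and yaw (up to 0.2 rad).
- pin_block: Dark wooden block 70 x 70 x 40 mm, fixed, with a 13 mm hole 36 mm deep in its top centre, in which the pin stands upright at the start. Origin: centre of its underside.
- pin: Loose steel lock pin, 60 g, upright at the start. Origin: centre of its tip; z axis runs up the pin. Shaft 10 mm diameter and 31 mm long with a chamfered tip, then a collar 22 mm diameter from 31 to 36 mm, then an orange round handle 14 mm diameter from 36 to 78 mm: grip that from above, about 60 mm above the tip. Straight lift of 32 mm frees it.
- pin_collar (a point): Centre of the underside of the pin's collar, 31 mm above its tip. It comes to rest on the tongue around the hole when the pin is home.
- tongue_hole (a point): Mouth (top centre) of the 13 mm vertical hole in the drying board's aluminium tongue, 35 mm above the table, outside the cage on its keeper side. The tongue (8 mm thick) lies 3 mm above a dark steel lug (24 mm high) with an equal hole in line; each 50 x 50 mm. The nearest cage post is 75 mm away along cage y, 130 mm tall.
- board (a joint): Drying board's slide towards the gate in m, 0 to 0.02. 0 at the start (holes in line), stiff (6 N); it must stay at 0.
- gate (a joint): Opening angle of the green gate in rad about its upright hinge, 0 closed; it opens towards cage -x (out of the cage). A spring pulls it shut with about 0.4 N m at 0 and 0.7 N m at 0.4 rad. 0.38 rad is 100 mm at the free edge. While the bolt's head is in the keeper it can move only about 0.015 rad.
- gate_hinge (a point): Point on the gate's vertical hinge axis, 142 mm above the table.
- gate_edge (a point): Top of the gate's free edge (keeper side), 118 mm above the table and 263.5 mm from the hinge axis.
- bolt (a joint): How far the bolt is drawn back in m, 0 shot to 0.045 fully drawn; it moves along the gate towards its hinge (cage +y while the gate is shut). Friction about 1 N. Its brass head leaves the keeper past about 0.028.
- bolt_lift (a joint): How far the bolt is raised in its worn guides in m, 0 sagging to 0.013 (stop). It drops by its own weight (0.28 kg). The head passes over the keeper's lip only when raised more than 7 mm, and must stay raised until it is drawn past 0.028.
- bolt_knob: Upright red round knob of the bolt, 16 mm diameter, standing 57 mm high on the horizontal 12 mm rod, its axis 27 mm in front of the gate's face. Origin: on the rod's axis (92 mm above the table when sagging); the knob's top is 61 mm above it. The gate's top is 118 mm above the table.
- knob_grip (a point): Point on the knob's axis to grip from above, 50 mm above the rod's axis (142 mm above the table when sagging); 35 mm in front of the hinge axis and 170 mm from it along the gate when shut and undrawn. Fingers that close along the gate have free room; the guide straps beside it end 118 mm above the table.
- keeper_lip (a point): Top edge of the keeper's upturned steel lip (8 mm thick) on the latch post, 85 mm above the table, on the near side of the bolt's brass head (24 mm diameter, 14 mm long, at the far end of the rod, 112 to 126 mm from the knob's axis). The keeper's front strap stops the gate from opening.
- mould_a: Bystander: plaster mould 72 mm wide, 30 mm high, on the board in the cage.
- mould_b: Bystander: plaster mould 60 mm wide, 30 mm high, on the board in the cage.
- tape: Bystander: yellow tape measure 65 x 65 x 34 mm on the table, left of the robot.
- scraper: Bystander: scraper lying on the table, left of the cage.
- jar: Bystander: jar 68 mm wide, 85 mm tall, on the table right of the cage.
- mallet: Bystander: hammer lying on the table, right.

How it is judged:
By the outcome, as a careful person would: the job done as asked, in the order asked, and still so for the second after the job is handed in, while the arm keeps its last pose, push and grip.
It also fails if it takes over 45 s, if anything falls off the work surface, if the arm or the gripper's body presses on something with over 40 N, if the wrist force passes 120 N, or if a joint passes its speed limit or range.

## Robot

A 6-joint arm with a two-finger parallel gripper is mounted at the origin on the work surface. World frame = base frame: x ahead of the robot, y to its left, z up, the work surface at z = 0. Lengths are in m, angles in rad, forces in N, time in s.
With the tool pointing down it reaches from about 0.225 to 0.875 m from the base axis. Payload 3.4 kg.
Tool frame: the origin (TCP) lies at the very end of the fingers, on their centre line; the grasp point (between the pads) lies 19 mm behind it; z points along the fingers, y is the line along which they close (so a half turn about z gives the same grasp; the last joint's range is limited). The gripper opens to 85 mm and grips with 20 to 120 N. Pads are 22 mm wide; open, the fingers measure 114 mm over their backs; the gripper's body (76 mm by 85 mm) begins 54 mm behind the grasp point. The pads swing forward as they close: fully open they stand 13 mm farther back than shut.
Start: joints at [-1.325, 0.276, 1.505, -0, 1.361, -0.121], TCP at [0.206, -0.537, 0.231] pointing down, gripper open.
Joint ranges: [-2.89, 2.89], [-0.75, 2.08], [0.22, 2.7], [-1.18, 4.32], [0.11, 2.71], [-2.7, 2.7]. Speed limits (rad/s): [2.57, 2.57, 3.14, 3.14, 3.14, 3.14].

## Interface

Orientations are given as a unit quaternion [w, x, y, z].
In Python, from rig import manip gives the robot as it stands. The module is installed in compiled form; this text tells all that it offers.
- The arm moves only by the tool play_rows, never from a script. Its argument "motion" is a list of rows, each a list of 5 numbers: the shift along the tool's x, y, z in units of 40 mm (1.0 is 40 mm), then the turn about the tool's z in units of 10 degrees (1.0 is 10 degrees), then the finger opening in mm, from 0 to 85.4. A call has 1 to 5 rows; each row is the pose to reach, as a shift and turn from the pose commanded when the call began, along the tool's axes at that moment; what a row does not reach only later rows make up. A row lasts 1/8 s, in which the tool goes at most 62.5 mm and 10.7 degrees, less where a joint would pass 70% of its speed; a pose out of reach is approached as far as the arm can. A call with a gripper value outside its range is refused whole. The fingers move at their own pace and stop on an object; "newtons" is the grip in N (left out, the last holds). Time passes only in rows, so rows that repeat a pose let the fingers close. It gives the time, the measured TCP pose, the force, the opening and the grip force at its end, in the units of the state.
- manip.get_state(): the state, without advancing time (a new reading comes with each control period).
- manip.get_image(name): name is "scene" or "side" or "wrist"; returns a dict with "img" (420x560x3 uint8, red, green, blue), "range_z" (420x560 float32, m along the optical axis (not along the pixel's ray), 0 where there is no reading), "fx", "fy", "cx", "cy" (pixels), "R" (3x3) and "t" (3): a world point X has camera coordinates R X + t. Camera axes: x right, y down, z forward; pixel columns grow to the right and rows downward; lengths in m; the calibration is good to about 2 mm. A picture is of the moment at which its call begins.
- manip.sign_off(): hands the job in; it is judged then, once.
The state is a dict: "clock": time; "qpos": joint angles; "qd": joint speeds; "effort": joint torques, N m; "position": TCP position; "ee_rot": TCP orientation; "contact_force": force on the tool from outside, world axes, zero at the start; "moment": the same for the moment, N m; "width": finger opening in m; "gripper_force": force on a finger pad.
Only numpy, scipy, OpenCV 4.12 (cv2) and the standard library are available. Lean on these libraries where they do the work, as an engineer would, in place of code of your own. Each camera call takes 0.05 s, during which the arm holds its last target. There are 200 camera calls.

## Working session

There is one attempt and no reset: what is moved stays moved. The work goes in short steps, Python scripts to look and compute and a tool call to move; the robot and the scene stay as the last step left them, time stands still between calls to the robot, and variables do not carry over. Pictures are saved under pics/ and viewed, at most 10 in all, crops included, and the job is handed in when it is done.

Besides the shell and the picture viewer there is one more tool, called after "Call:" in YAML: its name, and indented under it one key for each argument. play_rows: Moves the arm, as the interface text tells. Its arguments: {"type":"object","properties":{"motion":{"type":"array","items":{"type":"array","items":{"type":"number"}}},"newtons":{"type":"number"}},"required":["motion"]}

```bash
mkdir -p pics
cat > h.py <<'E'
import numpy as np, cv2
from rig import manip
def grab(n,save=None):
    d=manip.get_image(n)
    np.savez(f'{n}.npz',**d)
    if save: cv2.imwrite(f'pics/{save}.png',cv2.cvtColor(d['img'],cv2.COLOR_RGB2BGR))
    return d
def cloud(d):
    z=d['range_z']; v,u=np.mgrid[:z.shape[0],:z.shape[1]]
    C=np.stack([(u-d['cx'])/d['fx']*z,(v-d['cy'])/d['fy']*z,z],-1)
    P=(C-d['t'])@d['R']; P[z==0]=np.nan
    return P
def mask(d,lo,hi):
    h=cv2.cvtColor(d['img'],cv2.COLOR_RGB2HSV); return cv2.inRange(h,lo,hi)>0
E
python3 - <<'E'
from h import *
for n in ['scene','side','wrist']:
    d=grab(n,n+'0'); print(n,d['fx'],d['R'].round(3).tolist(),d['t'].round(3))
print(manip.get_state())
E
```

```text
scene 386.2387696252977 [[-0.67, 0.742, -0.006], [0.569, 0.508, -0.646], [-0.477, -0.437, -0.763]] [ 0.388 -0.214  1.534]
side 517.202333703967 [[-0.872, -0.489, -0.012], [-0.238, 0.446, -0.863], [0.427, -0.75, -0.505]] [0.439 0.244 1.273]
wrist 304.86568242837745 [[0.358, -0.934, -0.003], [-0.885, -0.34, 0.317], [-0.297, -0.111, -0.948]] [-0.574 -0.041  0.381]
{'clock': 0.15, 'qpos': array([-1.32501169e+00,  2.76437742e-01,  1.50581918e+00,  2.62835100e-05,
        1.36069062e+00, -1.21001768e-01]), 'qd': array([ 0.00015514,  0.00018016, -0.0049185 , -0.00041575, -0.00119628,
        0.00134294]), 'effort': array([ 1.64802907e-03, -4.17145693e+01, -2.46033150e+01, -1.12012349e-04,
        7.62938202e-03,  1.85746313e-05]), 'position': array([ 0.20611491, -0.53638201,  0.23065448]), 'ee_rot': array([-6.76927019e-04,  9.83230822e-01,  1.82364172e-01, -2.94133888e-05]), 'contact_force': array([ 0.04419403, -0.58890389,  0.85782001]), 'moment': array([-0.05085245, -0.02809045,  0.01840957]), 'gripper_force': 0.0, 'width': 0.08524926698895259}
```

View pics/scene0.png

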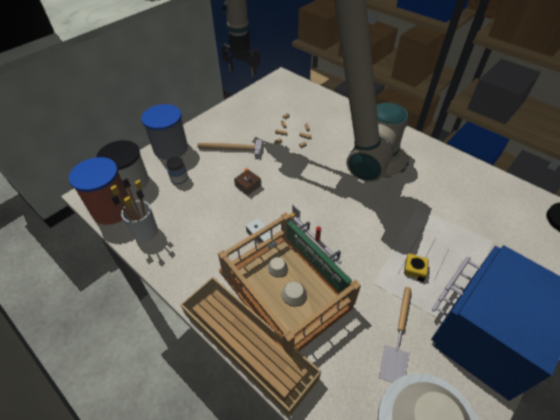

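View pics/side0.png

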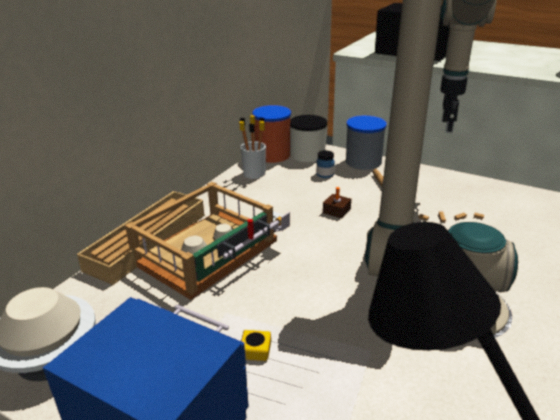

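Scene: pin block at about (248,181), tongue at (256,229), red knob at (318,233), green gate from (287,225) to (347,283). Side: pin at (338,192), knob at (250,230), gate between (200,275) and (270,215). Next I measure these by colour and depth.

```bash
cat > m.py <<'E'
from h import *
import sys
def load(n): return dict(np.load(n+'.npz'))
def rep(nm,Q):
    Q=Q[~np.isnan(Q[:,0])]
    if len(Q): print(nm,len(Q),'med',np.median(Q,0).round(4),'lo',np.percentile(Q,3,axis=0).round(4),'hi',np.percentile(Q,97,axis=0).round(4))
for n,bx in [('scene',dict(pin=(235,165,262,196),knob=(308,220,328,248),gate=(280,212,352,290),tongue=(244,218,268,240))),('side',dict(pin=(322,183,352,218),knob=(240,215,260,245),gate=(190,205,280,280)))]:
    d=load(n);P=cloud(d);H=cv2.cvtColor(d['img'],cv2.COLOR_RGB2HSV).astype(int)
    def sub(b): u0,v0,u1,v1=bx[b]; return P[v0:v1,u0:u1].reshape(-1,3),H[v0:v1,u0:u1].reshape(-1,3)
    Q,h=sub('pin'); 
    rep(n+' block top',Q[(abs(Q[:,2]-.04)<.006)])
    rep(n+' pin',Q[Q[:,2]>.05])
    Q,h=sub('knob'); r=(h[:,1]>150)&((h[:,0]<6)|(h[:,0]>174)); rep(n+' knob',Q[r]); rep(n+' knobtop',Q[r&(Q[:,2]>.14)])
    Q,h=sub('gate'); g=(h[:,0]>60)&(h[:,0]<95)&(h[:,1]>110); rep(n+' gate',Q[g])
    G=Q[g&(Q[:,2]>.111)&(Q[:,2]<.124)]; G=G[~np.isnan(G[:,0])]; rep(n+' gatetop',G)
    vx,vy,x0,y0=cv2.fitLine(G[:,:2].astype(np.float32),cv2.DIST_HUBER,0,.001,.001).ravel(); s=(G[:,:2]-[x0,y0])@[vx,vy]; print('line',vx,vy,x0,y0,s.min(),s.max(), np.degrees(np.arctan2(vy,vx)))
    if n=='scene':
        Q,h=sub('tongue'); T=Q[(abs(Q[:,2]-.035)<.006)]; rep('tongue',T); print(cv2.minAreaRect(T[:,:2].astype(np.float32)*1000))
d=load('scene')
im=cv2.cvtColor(d['img'],cv2.COLOR_RGB2BGR)
a=cv2.resize(im[160:300,220:360],None,fx=4,fy=4,interpolation=cv2.INTER_CUBIC)
d=load('wrist'); cv2.imwrite('pics/crop1.png',a)
E
python3 m.py
```

```text
scene block top 255 med [ 0.4689 -0.2665  0.0395] lo [ 0.4289 -0.3059  0.0352] hi [ 0.4969 -0.2387  0.0436]
scene pin 36 med [ 0.4652 -0.2709  0.0746] lo [ 0.4585 -0.2788  0.0533] hi [ 0.4689 -0.2653  0.0868]
scene knob 25 med [0.5471 0.112  0.1435] lo [0.5398 0.1069 0.111 ] hi [0.5485 0.1159 0.1547]
scene knobtop 14 med [0.5462 0.1112 0.1526] lo [0.5392 0.1067 0.1421] hi [0.5488 0.1159 0.1549]
scene gate 7 med [0.6038 0.2611 0.1183] lo [0.6019 0.2487 0.1153] hi [0.6089 0.2653 0.1193]
scene gatetop 7 med [0.6038 0.2611 0.1183] lo [0.6019 0.2487 0.1153] hi [0.6089 0.2653 0.1193]
line 0.32099468 0.94708097 0.6049377 0.2597823 -0.013245049122683768 0.0066923181489337786 71.27691
tongue 194 med [ 0.5992 -0.0964  0.0344] lo [ 0.5728 -0.1222  0.0301] hi [ 0.6197 -0.0424  0.0382]
((598.1775512695312, -80.540283203125), (88.89109802246094, 51.19841384887695), 81.83223724365234)
side block top 253 med [ 0.4542 -0.2662  0.0393] lo [ 0.4249 -0.3041  0.0349] hi [ 0.4925 -0.235   0.0433]
side pin 47 med [ 0.4584 -0.2678  0.0744] lo [ 0.4526 -0.2789  0.0542] hi [ 0.4652 -0.2638  0.087 ]
side knob 105 med [0.5359 0.1147 0.1281] lo [0.5309 0.0691 0.0968] hi [0.5569 0.1213 0.1533]
side knobtop 29 med [0.5354 0.1132 0.1501] lo [0.5318 0.1026 0.1409] hi [0.5434 0.121  0.1537]
side gate 490 med [0.5889 0.2143 0.1131] lo [0.5564 0.0323 0.0466] hi [0.6008 0.2674 0.1198]
side gatetop 260 med [0.5871 0.1904 0.117 ] lo [0.5574 0.0291 0.1125] hi [0.6033 0.2635 0.12  ]
line 0.15945452 0.98720527 0.58150953 0.1602606 -0.14734274417158655 0.11119980720560456 80.82476
```

View pics/crop1.png

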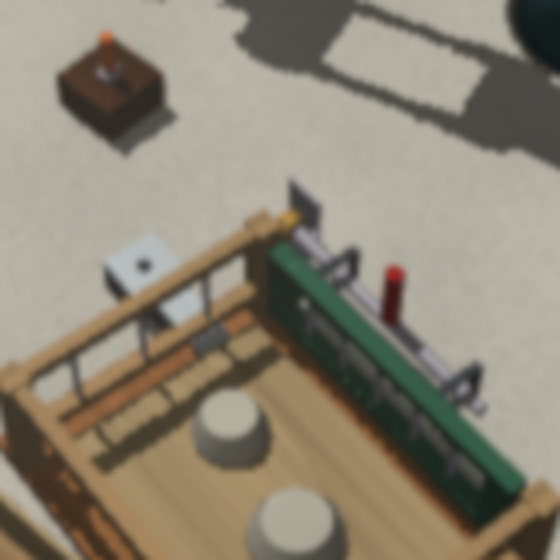

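View pics/wrist0.png

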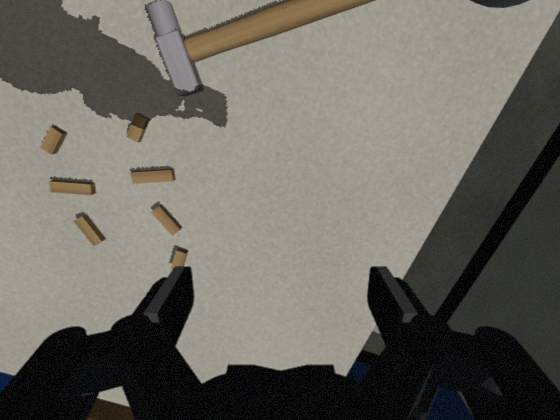

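Crop: pin at crop (105,40), standing in its block. The tongue hole is at crop (144,265), scene pixel about (255.6,225.9), and the red knob top is at (393,272). Wrist: only table and hammer in view so far. Pin axis comes to about (0.461,-0.274) and knob to about (0.540,0.108) from both cameras, and the cage yaw is about -9.2°.

```bash
cat >> h.py <<'E'
def ray(d,u,v,z):
    r=d['R'].T@np.array([(u-d['cx'])/d['fx'],(v-d['cy'])/d['fy'],1]); c=-d['R'].T@d['t']
    return c+r*(z-c[2])/r[2]
from scipy.spatial.transform import Rotation as Ro
def units(target,yawy=None,verbose=True):
    """tool units to bring TCP to target, tool y to world angle yawy (deg, mod 180)"""
    s=manip.get_state(); R=Ro.from_quat(np.roll(s['ee_rot'],-1)).as_matrix()
    u=R.T@(np.array(target)-s['position'])/.04
    a=np.degrees(np.arctan2(R[1,1],R[0,1])); t=0
    if yawy is not None: t=-((yawy-a+90)%180-90)/10
    print('t',round(s['clock'],2),'pos',s['position'].round(4),'yawy',a.round(2),'units',u.round(3),'turn',round(t,3),'F',s['contact_force'].round(1),'w',round(s['width'],4),'q',s['qpos'].round(2))
    return u,t
E
python3 - <<'E'
from h import *
d=dict(np.load('scene.npz')); print(ray(d,255.6,225.9,.035))
# green line, other estimate of yaw: base edges of tongue
units([.461,-.274,.14],-9.2)
E
```

```text
[ 0.59503608 -0.09979085  0.035     ]
t 0.15 pos [ 0.2061 -0.5364  0.2307] yawy -68.98 units [ 8.3   -3.835  2.273] turn -5.978 F [ 0.  -0.6  0.9] w 0.0852 q [-1.33  0.28  1.51  0.    1.36 -0.12]
```

Call:
play_rows:
  motion:
    - [1.4, -0.65, 0.1, -1.0, 70]
    - [2.8, -1.3, 0.3, -2.0, 70]
    - [4.2, -1.95, 0.5, -3.0, 70]
    - [5.6, -2.6, 0.8, -4.0, 70]
    - [7.0, -3.25, 1.2, -5.0, 70]
  newtons: 40

```text
clock: 0.78
position: [0.4212, -0.3148, 0.1836]
ee_rot: [0.001, 0.812, 0.583, 0.0]
contact_force: [0.6, -1.5, 0.8]
width: 0.0701
gripper_force: 0.0
```

Run:
```python
from h import *
units([.461,-.274,.14],-9.2)
```

```text
t 0.78 pos [ 0.4212 -0.3148  0.1836] yawy -18.66 units [1.285 0.616 1.089] turn -0.946 F [ 0.6 -1.5  0.8] w 0.0701 q [-0.77  0.23  1.69  0.    1.22 -0.45]
```

Call:
play_rows:
  motion:
    - [0.65, 0.31, 0.5, -0.5, 70]
    - [1.285, 0.616, 1.09, -0.95, 70]
    - [1.285, 0.616, 1.09, -0.95, 70]

```text
clock: 1.15
position: [0.4595, -0.2733, 0.1381]
ee_rot: [-0.002, 0.762, 0.647, -0.0]
contact_force: [-0.4, -0.4, 0.0]
width: 0.0697
gripper_force: 0.0
```

Run:
```python
from h import *
d=grab('wrist','wrist1'); P=cloud(d); H=cv2.cvtColor(d['img'],cv2.COLOR_RGB2HSV)
units([.461,-.274,.05],-9.2)
for X in ([.461,-.274,.087],[.595,-.0998,.035],[.461,-.274,.04]):
    c=d['R']@X+d['t']; print(c[:2]/c[2]*[d['fx'],d['fy']]+[d['cx'],d['cy']])
m=(H[...,0]<16)&(H[...,1]>190)&(H[...,2]>90)&(P[...,2]>.045)&(P[...,2]<.1)
print(m.sum(), np.nanmedian(P[m],0), np.nanmin(P[m],0),np.nanmax(P[m],0))
t=m&(P[...,2]>.083); print(t.sum(),np.nanmean(P[t],0))
```

```text
t 1.2 pos [ 0.4596 -0.2748  0.1393] yawy -9.42 units [0.024 0.037 2.233] turn -0.022 F [-0.2 -0.8  1. ] w 0.0701 q [-0.67  0.29  1.73 -0.    1.12 -0.5 ]
[282.47674922 231.10580358]
[443.04880146 -76.15872864]
[282.30963371 209.27336882]
206 [ 0.45992634 -0.27349823  0.08663297] [ 0.45313576 -0.28111628  0.08442266] [ 0.46617856 -0.26853586  0.08873334]
206 [ 0.45978087 -0.27390938  0.08666733]
```

View pics/wrist1.png

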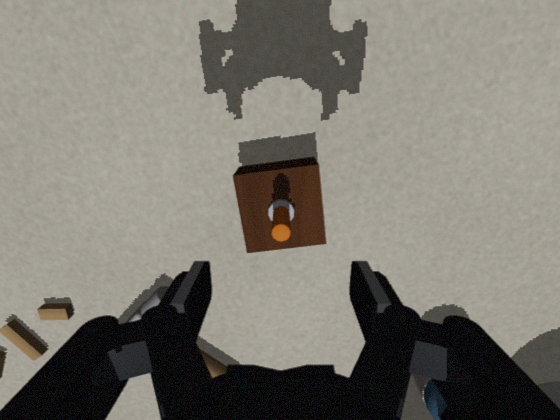

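Wrist: the pin's orange top is at (281,233), centred on its block and midway between the fingers. Its top is at z = 0.087, as expected, so I descend and grip.

Call:
play_rows:
  motion:
    - [0.02, 0.01, 0.8, 0, 50]
    - [0.02, 0.01, 1.6, 0, 50]
    - [0.02, 0.01, 2.23, 0, 40]
    - [0.02, 0.01, 2.23, 0, 0]
    - [0.02, 0.01, 2.23, 0, 0]
  newtons: 40

```text
clock: 1.82
position: [0.4608, -0.2762, 0.0522]
ee_rot: [0.001, 0.764, 0.646, 0.0]
contact_force: [-0.4, 0.5, -0.7]
width: 0.0125
gripper_force: 38.9
```

Call:
play_rows:
  motion:
    - [0, 0, 0, 0, 0]
    - [0, 0, 0, 0, 0]
    - [0, 0, 0, 0, 0]

```text
clock: 2.2
position: [0.4607, -0.2752, 0.0515]
ee_rot: [0.001, 0.763, 0.646, 0.0]
contact_force: [-0.4, -1.0, 1.2]
width: 0.0129
gripper_force: 39.1
```

Run:
```python
from h import *
units([.460,-.274,.050+.1],-9.2)
```

```text
t 2.2 pos [ 0.4607 -0.2752  0.0515] yawy -9.48 units [ 0.024 -0.019 -2.463] turn -0.028 F [-0.4 -1.   1.2] w 0.0129 q [-0.67  0.38  1.85 -0.    0.91 -0.5 ]
```

Call:
play_rows:
  motion:
    - [0, 0, -0.6, 0, 0]
    - [0, 0, -1.4, 0, 0]
    - [0.6, 0.6, -2.5, 0, 0]
    - [1.6, 1.6, -2.6, 0, 0]
    - [2.5, 2.5, -2.6, 0, 0]

```text
clock: 2.82
position: [0.5775, -0.1921, 0.1566]
ee_rot: [0.002, 0.763, 0.646, 0.001]
contact_force: [0.2, -1.5, -1.0]
width: 0.0128
gripper_force: 39.1
```

Call:
play_rows:
  motion:
    - [0.05, 0.05, 0, 0, 0]
    - [0.05, 0.05, 0, 0, 0]

```text
clock: 3.08
position: [0.5774, -0.1907, 0.1545]
ee_rot: [-0.0, 0.763, 0.647, -0.001]
contact_force: [0.5, 0.1, -0.7]
width: 0.0132
gripper_force: 39.2
```

Run:
```python
from h import *
d=grab('wrist','wrist2'); P=cloud(d)
units([.595,-.0998,.12],-9.2)
X=[.595,-.0998,.035]; c=d['R']@X+d['t']; uv=c[:2]/c[2]*[d['fx'],d['fy']]+[d['cx'],d['cy']]; print(uv)
m=(abs(P[...,2]-.035)<.003)&(np.hypot(P[...,0]-.595,P[...,1]+.0998)<.06)
Q=P[m]; print(m.sum(),np.median(Q,0),cv2.minAreaRect(Q[:,:2].astype(np.float32)*1000))
np.save('m.npy',m)
```

```text
t 3.12 pos [ 0.5769 -0.1912  0.1546] yawy -9.48 units [2.329 0.071 0.864] turn -0.028 F [-0.4  0.1 -0.8] w 0.0132 q [-0.43  0.38  1.55 -0.    1.22 -0.27]
[283.14542323  90.62765995]
5922 [ 0.59773991 -0.08567281  0.03458284] ((596.7883911132812, -82.39122009277344), (85.04230499267578, 50.096561431884766), 79.91669464111328)
```

View pics/wrist2.png

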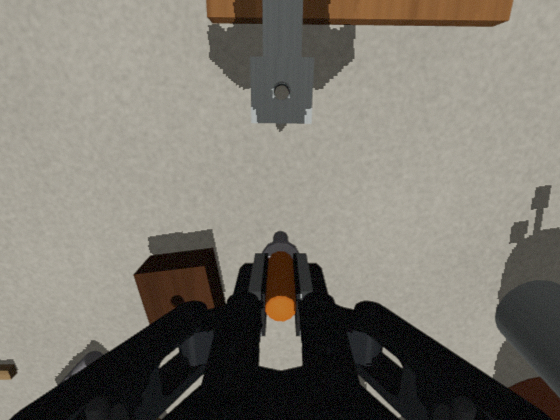

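Wrist: pin held upright with its tip near (280,238). The tongue hole is visible at (281,92), about 2 px from the prediction. I now refine it.

Run:
```python
from h import *
d=dict(np.load('wrist.npz')); P=cloud(d); g=cv2.cvtColor(d['img'],cv2.COLOR_RGB2GRAY)
r=(slice(78,106),slice(266,298))
print(g[84:102,272:292]); print((P[84:102,272:292,2]*1000).round(0))
low=(P[r][...,2]<.028); v,u=np.nonzero(low); 
# collar / tip of the held pin
for z in (.113,.118,.123,.128,.133,.145,.155,.165,.175,.185):
    m=(abs(P[...,2]-z)<.003)&(np.hypot(P[...,0]-.577,P[...,1]+.19)<.014)
    m[:, :268]=0; m[:,294:]=0
    if m.sum(): print(z,m.sum(),np.nanmean(P[m],0).round(4))
```

```text
[[ 87  83  77  71  66  57  47  35  32  33  33  36  44  51  55  69  74  86
   88  89]
 [ 89  85  73  67  56  38  24  30  51  52  55  49  37  30  47  64  71  81
   84  88]
 [ 85  82  63  47  38  40  57  74  76  77  74  75  71  50  37  39  61  76
   83  87]
 [ 85  77  56  38  47  74  76  75  79  80  78  79  79  71  48  26  52  65
   80  85]
 [113 114  68  37  71  73  79  79  85  77  82  82  81  77  70  42  49  78
   76  89]
 [157 130  63  52  77  78  78  80  81  84  84  79  82  79  80  65  44  59
   72  87]
 [122 123  58  64  84  81  79  77  77  81  79  76  76  79  78  69  46  50
   73  80]
 [109 117  58  75  83  78  79  76  81  80  80  83  76  79  82  82  61  47
   73  84]
 [105 115  60  79  83  78  75  84  83  82  81  78  80  79  81  78  76  49
   77  87]
 [103 119  79  77  81  78  83  80  77  80  84  84  82  82  80  81  73  59
   78  83]
 [115 134  84  75  74  82  78  79  79  80  84  82  79  81  81  81  84  91
   83  85]
 [120 149 118  82  76  80  81  81  78  80  85  75  81  80  81  78  99 114
   87  83]
 [130 164 138 101  81  80  78  80  81  83  76  77  77  79  82  89 121 129
   88 
[... 1580 characters left out ...]
.  0. -0. -0.  0. -0. 36. 35.
  35. 35.]
 [35. 36. 34. 33. 35. 35. -1.  0.  1. -0.  1. -0. -0.  2. 34. 34. 34. 35.
  35. 36.]
 [34. 36. 35. 36. 34. 35. 33. 35.  1. -1. -0.  1. 34. 35. 35. 34. 35. 35.
  35. 35.]
 [35. 35. 36. 35. 34. 35. 35. 35. 34. 34. 35. 35. 34. 36. 35. 35. 37. 36.
  34. 35.]
 [34. 37. 35. 34. 35. 36. 36. 34. 35. 34. 35. 34. 34. 35. 35. 33. 36. 36.
  35. 35.]]
0.118 33 [ 0.5785 -0.1863  0.1188]
0.123 55 [ 0.5785 -0.1863  0.1231]
0.128 44 [ 0.5784 -0.1858  0.1274]
0.133 5 [ 0.5785 -0.1851  0.1306]
0.145 218 [ 0.5793 -0.1821  0.1468]
0.155 152 [ 0.5788 -0.1845  0.1552]
0.165 153 [ 0.5787 -0.1845  0.1652]
0.175 174 [ 0.5788 -0.1843  0.175 ]
0.185 213 [ 0.5789 -0.1843  0.1851]
```

Run:
```python
from h import *
d=dict(np.load('wrist.npz')); h=ray(d,281.4,91.2,.035); print(h)
P=cloud(d); T=P[120:125,255:306].reshape(-1,3)
m=np.load('m.npy'); Q=P[m]; 
t=h-np.array([.0007,.0005,0]); t[2]=.095; print(t); units(t,-9.9)
```

```text
[ 0.5935469  -0.09999322  0.035     ]
[ 0.5928469  -0.10049322  0.095     ]
t 3.12 pos [ 0.5769 -0.1912  0.1546] yawy -9.48 units [2.303 0.022 1.489] turn 0.042 F [-0.4  0.1 -0.8] w 0.0132 q [-0.43  0.38  1.55 -0.    1.22 -0.27]
```

Call:
play_rows:
  motion:
    - [0.9, 0.01, 0.2, 0, 0]
    - [1.8, 0.02, 0.7, 0, 0]
    - [2.3, 0.02, 1.4, 0, 0]
    - [2.3, 0.02, 1.5, 0, 0]
    - [2.3, 0.02, 1.5, 0, 0]

```text
clock: 3.75
position: [0.5935, -0.1019, 0.0953]
ee_rot: [0.0, 0.763, 0.646, -0.0]
contact_force: [-0.0, -0.5, -0.9]
width: 0.0131
gripper_force: 39.2
```

Run:
```python
from h import *
d=grab('wrist'); P=cloud(d)
s=manip.get_state(); p=s['position']
units([.5928,-.1005,.083],-9.9)
for z0,z1 in ((.052,.06),(.06,.066),(.066,.072),(.095,.12)):
    m=(P[...,2]>z0)&(P[...,2]<z1)&(np.hypot(P[...,0]-p[0],P[...,1]-p[1])<.016); m[:,:260]=0;m[:,300:]=0
    if m.sum(): print(z0,m.sum(),np.nanmean(P[m],0).round(4), np.argwhere(m).mean(0))
im=cv2.cvtColor(d['img'],cv2.COLOR_RGB2BGR)[150:290,210:350]
cv2.imwrite('pics/w3.png',cv2.resize(im,None,fx=4,fy=4,interpolation=cv2.INTER_CUBIC))
```

```text
t 3.8 pos [ 0.594  -0.1022  0.0959] yawy -9.56 units [ 0.036 -0.038  0.322] turn 0.034 F [ 0.3 -0.4 -0.4] w 0.0131 q [-0.29  0.42  1.64 -0.    1.08 -0.12]
0.052 20 [ 0.5944 -0.0975  0.0586] [232.45 280.1 ]
0.06 60 [ 0.5945 -0.0976  0.063 ] [235.23333333 280.3       ]
0.066 42 [ 0.5946 -0.0969  0.0686] [237.92857143 280.28571429]
0.095 1026 [ 0.5947 -0.0945  0.1086] [268.21052632 279.61695906]
```

View pics/w3.png

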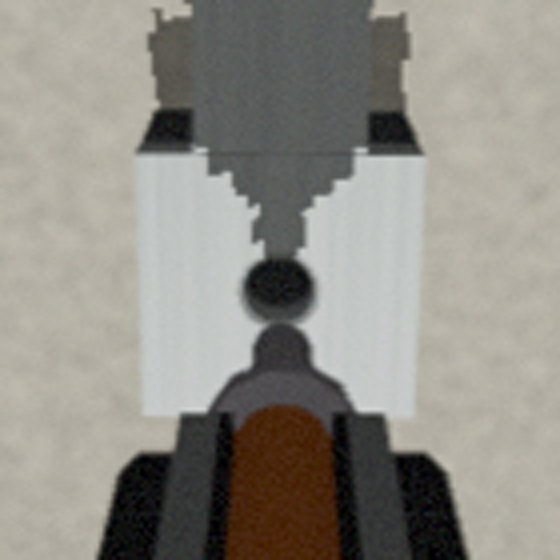

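Crop: the pin tip is at (281,345) and the hole at (279,288), aligned sideways to within 0.5 px. I compute the fore-aft error from the ray.

Run:
```python
from h import *
d=dict(np.load('wrist.npz')); P=cloud(d)
g=(P[...,2]<.029)&(P[...,2]>-.01); g[:205]=0; g[240:]=0; g[:,:268]=0; g[:,293:]=0
v,u=np.nonzero(g); print(len(v),u.min(),u.max(),v.min(),v.max())
h=ray(d,(u.min()+u.max())/2,(v.min()+v.max())/2,.035); print(h, ray(d,279.4,221.7,.035), -d['R'].T@d['t'])
m=(P[...,2]>.055)&(P[...,2]<.068); m[:,:265]=0;m[:,296:]=0;m[:215]=0;m[250:]=0
Q=P[m]
from scipy.optimize import least_squares
r=least_squares(lambda c:np.hypot(Q[:,0]-c[0],Q[:,1]-c[1])-.005,[.594,-.102],loss='soft_l1',f_scale=.0005); print('axis',r.x,len(Q))
```

```text
193 271 288 214 227
[ 0.59380599 -0.09832387  0.035     ] [ 0.59358271 -0.09921338  0.035     ] [ 0.60719623 -0.02198224  0.23775457]
axis [ 0.5938167  -0.10143979] 96
```

Call:
play_rows:
  motion:
    - [0.042, -0.01, 0.15, 0, 0]
    - [0.042, -0.01, 0.3, 0, 0]
    - [0.042, -0.01, 0.4, 0, 0]
    - [0.042, -0.01, 0.5, 0, 0]
    - [0.042, -0.01, 0.6, 0, 0]

```text
clock: 4.42
position: [0.5937, -0.0988, 0.0706]
ee_rot: [0.0, 0.763, 0.646, -0.0]
contact_force: [-0.4, -0.0, -0.7]
width: 0.0133
gripper_force: 39.2
```

Run:
```python
from h import *
print(manip.get_state()['moment']);units([.5935,-.100,.046])
```

```text
[-0.11737127 -0.00833349 -0.03726115]
t 4.42 pos [ 0.5937 -0.0988  0.0706] yawy -9.48 units [-0.029  0.001  0.616] turn 0 F [-0.4 -0.  -0.7] w 0.0133 q [-0.28  0.44  1.68 -0.    1.02 -0.11]
```

Call:
play_rows:
  motion:
    - [0, 0, 0.12, 0, 0]
    - [0, 0, 0.24, 0, 0]
    - [0, 0, 0.36, 0, 0]
    - [0, 0, 0.48, 0, 0]
    - [0, 0, 0.56, 0, 0]

```text
clock: 5.05
position: [0.5936, -0.0989, 0.0482]
ee_rot: [0.0, 0.763, 0.646, -0.0]
contact_force: [0.3, -0.9, 0.5]
width: 0.013
gripper_force: 39.2
```

Run:
```python
from h import *
print(manip.get_state()['moment']);units([.5935,-.100,.046])
```

```text
[-0.28928487  0.01402986  0.04642949]
t 5.05 pos [ 0.5936 -0.0989  0.0482] yawy -9.48 units [-0.028  0.003  0.055] turn 0 F [ 0.3 -0.9  0.5] w 0.013 q [-0.28  0.47  1.7  -0.    0.97 -0.11]
```

Call:
play_rows:
  motion:
    - [0, 0, 0.05, 0, 0]
    - [0, 0, 0.05, 0, 30]
    - [0, 0, 0.05, 0, 40]
    - [0, 0, 0.05, 0, 40]

```text
clock: 5.55
position: [0.5937, -0.0986, 0.0466]
ee_rot: [0.0, 0.763, 0.646, 0.0]
contact_force: [-0.2, 0.6, -0.3]
width: 0.0399
gripper_force: 0.0
```

Call:
play_rows:
  motion:
    - [0, 0, -0.5, 0, 40]
    - [0, 0, -1.3, 0, 40]
    - [0, 0, -2.2, 0, 40]
    - [0, 0, -2.2, 0, 40]

```text
clock: 6.05
position: [0.5959, -0.0992, 0.1378]
ee_rot: [0.003, 0.763, 0.646, 0.002]
contact_force: [0.7, 0.8, -1.0]
width: 0.0401
gripper_force: 0.0
```

Run:
```python
from h import *
d=grab('wrist'); P=cloud(d);H=cv2.cvtColor(d['img'],cv2.COLOR_RGB2HSV)
m=(H[...,0]<16)&(H[...,1]>190)&(H[...,2]>70)&(np.hypot(P[...,0]-.594,P[...,1]+.1)<.03)&(P[...,2]>.045)
print(m.sum(),np.nanmax(P[m],0),np.nanmedian(P[m],0)); t=m&(P[...,2]>.078); print(t.sum(),np.nanmean(P[t],0))
units([.540,.108,.2],80.8)
```

```text
189 [ 0.5998264  -0.09104015  0.0831392 ] [ 0.59414187 -0.09499951  0.08145821]
163 [ 0.59418808 -0.09582186  0.08151574]
t 6.1 pos [ 0.5944 -0.0989  0.1359] yawy -9.48 units [ 4.876 -2.189 -1.612] turn 8.972 F [-0.9 -0.2 -0.7] w 0.0399 q [-0.28  0.38  1.59  0.    1.16 -0.11]
```

Pin is home: its top reads 0.0815 against an expected 0.082. Next is the knob.

Call:
play_rows:
  motion:
    - [0, 0, -1.0, -1, 60]
    - [0.6, -0.3, -1.8, -2, 60]
    - [1.5, -0.7, -1.8, -3, 60]
    - [2.5, -1.1, -1.8, -4, 60]
    - [3.5, -1.6, -1.8, -5, 60]

```text
clock: 6.72
position: [0.5525, 0.0511, 0.2049]
ee_rot: [-0.001, 0.416, 0.909, -0.0]
contact_force: [0.1, -0.3, -0.3]
width: 0.0596
gripper_force: 0.0
```

Run:
```python
from h import *
units([.540,.108,.19],80.8)
```

```text
t 6.72 pos [0.5525 0.0511 0.2049] yawy 40.81 units [1.28  0.695 0.373] turn -3.999 F [ 0.1 -0.3 -0.3] w 0.0596 q [-0.03  0.26  1.59  0.    1.29 -0.75]
```

Call:
play_rows:
  motion:
    - [0.4, 0.2, 0, -1, 60]
    - [0.8, 0.45, 0.2, -2, 60]
    - [1.28, 0.69, 0.37, -3, 60]
    - [1.28, 0.69, 0.37, -4, 60]
    - [1.28, 0.69, 0.37, -4, 60]

```text
clock: 7.35
position: [0.5404, 0.107, 0.1902]
ee_rot: [-0.001, 0.083, 0.997, -0.0]
contact_force: [-0.3, -0.2, -0.3]
width: 0.06
gripper_force: 0.0
```

```bash
cat > k.py <<'E'
from h import *
from scipy.optimize import least_squares
d=grab('wrist','w4'); P=cloud(d);H=cv2.cvtColor(d['img'],cv2.COLOR_RGB2HSV)
units([.540,.108,.123],80.8)
near=np.hypot(P[...,0]-.54,P[...,1]-.108)<.03
m=((H[...,0]<6)|(H[...,0]>174))&(H[...,1]>150)&near
t=m&(P[...,2]>.149)&(P[...,2]<.16); print(m.sum(),t.sum(),np.nanmean(P[t],0),np.nanmin(P[t],0),np.nanmax(P[t],0))
Q=P[m&(P[...,2]<.147)]
if len(Q)>20: print(len(Q),np.nanmean(Q,0),least_squares(lambda c:np.hypot(Q[:,0]-c[0],Q[:,1]-c[1])-.008,[.54,.108],loss='soft_l1',f_scale=.0005).x)
g=(H[...,0]>60)&(H[...,0]<95)&(H[...,1]>110)&(abs(P[...,2]-.118)<.004)
G=P[g][:,:2].astype(np.float32); vx,vy,x0,y0=cv2.fitLine(G,cv2.DIST_HUBER,0,.001,.001).ravel(); s=(G-[x0,y0])@[vx,vy]; print('gate',len(G),vx,vy,x0,y0,s.min(),s.max(),np.degrees(np.arctan2(vy,vx))%180)
E
python3 k.py
```

```text
t 7.4 pos [0.5406 0.1067 0.1905] yawy 80.36 units [0.017 0.03  1.688] turn -0.044 F [0.3 1.1 0.4] w 0.0597 q [ 0.07  0.27  1.62 -0.    1.25 -1.33]
927 433 [0.53800269 0.10915941 0.15251791] [0.53093055 0.1014862  0.14900516] [0.54617484 0.11663046 0.15432436]
399 [0.53328164 0.10926126 0.12584027] [0.53943845 0.10908594]
gate 1935 0.17620304 0.98435384 0.5848191 0.17521337 -0.16719492 0.09518081 79.85132
```

View pics/w4.png

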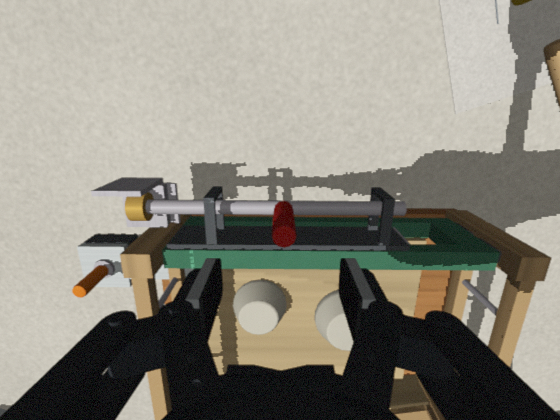

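Wrist: the red knob stands between the fingers (base (284,208), top (286,238)). The brass head is at (140,207) in the keeper, and the pin sits in the tongue at left with its collar down on it. Descend and grip.

Call:
play_rows:
  motion:
    - [0.04, 0.05, 0.6, 0, 60]
    - [0.04, 0.05, 1.2, 0, 50]
    - [0.04, 0.05, 1.66, 0, 40]
    - [0.04, 0.05, 1.66, 0, 0]
    - [0.04, 0.05, 1.66, 0, 0]
  newtons: 60

```text
clock: 8.02
position: [0.5397, 0.1087, 0.1253]
ee_rot: [-0.001, 0.083, 0.997, -0.0]
contact_force: [-0.7, -0.1, -4.0]
width: 0.0143
gripper_force: 58.5
```

Call:
play_rows:
  motion:
    - [0, 0, 0, 0, 0]
    - [0, 0, 0, 0, 0]
    - [0, 0, 0, 0, 0]

```text
clock: 8.4
position: [0.5397, 0.1089, 0.1254]
ee_rot: [-0.0, 0.083, 0.997, -0.0]
contact_force: [-0.8, 0.6, -2.9]
width: 0.0141
gripper_force: 58.5
```

Run:
```python
from h import *
units([.539,.109,.124],80)
```

```text
t 8.4 pos [0.5397 0.1089 0.1254] yawy 80.51 units [ 0.018 -0.001  0.035] turn 0.051 F [-0.8  0.6 -2.9] w 0.0141 q [ 0.07  0.32  1.72 -0.    1.1  -1.33]
```

Call:
play_rows:
  motion:
    - [0, 0, -0.1, 0, 0]
    - [0, 0, -0.2, 0, 0]
    - [0, 0, -0.26, 0, 0]
    - [0, 0, -0.26, 0, 0]

```text
clock: 8.9
position: [0.5398, 0.109, 0.1359]
ee_rot: [-0.0, 0.083, 0.997, -0.0]
contact_force: [-2.3, -0.6, -2.6]
width: 0.0139
gripper_force: 58.5
```

Run:
```python
from h import *
units([.539,.109,.124],80)
d=grab('wrist'); P=cloud(d);H=cv2.cvtColor(d['img'],cv2.COLOR_RGB2HSV)
m=((H[...,0]<6)|(H[...,0]>174))&(H[...,1]>150)&(np.hypot(P[...,0]-.54,P[...,1]-.108)<.03); print(m.sum(),np.nanmax(P[m],0),np.nanmin(P[m],0))
```

```text
t 8.9 pos [0.5398 0.109  0.1359] yawy 80.52 units [ 0.02  -0.004  0.298] turn 0.052 F [-2.3 -0.6 -2.6] w 0.0139 q [ 0.07  0.31  1.71 -0.    1.13 -1.33]
2100 [0.5462768  0.13588847 0.23139259] [0.51917419 0.09048635 0.10971215]
```

Call:
play_rows:
  motion:
    - [0, 0.2, 0, 0, 0]
    - [0, 0.45, 0, 0, 0]
    - [0, 0.7, 0, 0, 0]
    - [0, 0.95, 0, 0, 0]
    - [0, 1.1, 0, 0, 0]

```text
clock: 9.57
position: [0.5473, 0.1527, 0.1356]
ee_rot: [-0.0, 0.082, 0.997, -0.001]
contact_force: [-3.2, -10.2, -2.1]
width: 0.0139
gripper_force: 58.9
```

Run:
```python
from h import *
units([.539,.109,.124],80)
d=grab('wrist','w5')
```

```text
t 9.57 pos [0.5473 0.1527 0.1356] yawy 80.58 units [ 0.027 -1.113  0.292] turn 0.058 F [ -3.2 -10.2  -2.1] w 0.0139 q [ 0.15  0.34  1.67 -0.    1.14 -1.26]
```

View pics/w5.png

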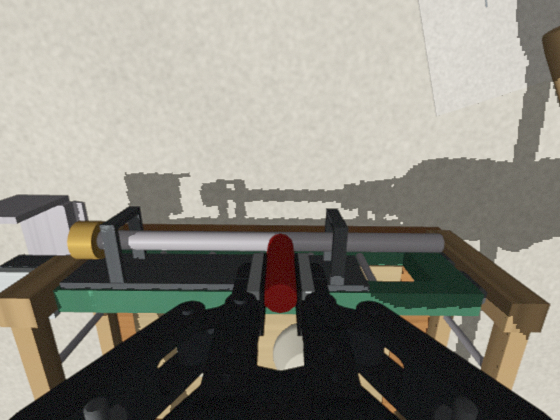

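Wrist: the bolt is drawn back, with the brass head at (85,240) out of the keeper and the knob held at (281,270). Now I swing along the hinge arc, half way first.

Call:
play_rows:
  motion:
    - [0.12, 0.035, 0, 0.2, 0]
    - [0.236, 0.07, 0, 0.435, 0]
    - [0.35, 0.115, 0, 0.65, 0]
    - [0.465, 0.165, 0, 0.87, 0]
    - [0.465, 0.165, 0, 0.87, 0]

```text
clock: 10.25
position: [0.5316, 0.1615, 0.1362]
ee_rot: [0.002, 0.157, 0.988, -0.0]
contact_force: [1.3, -3.0, -3.3]
width: 0.014
gripper_force: 58.9
```

Run:
```python
from h import *
units([.539,.109,.124],80)
```

```text
t 10.25 pos [0.5316 0.1615 0.1362] yawy 71.89 units [-0.584 -1.189  0.308] turn -0.811 F [ 1.3 -3.  -3.3] w 0.014 q [ 0.17  0.32  1.7  -0.    1.13 -1.08]
```

Call:
play_rows:
  motion:
    - [0.12, 0.035, 0, 0.2, 0]
    - [0.236, 0.07, 0, 0.435, 0]
    - [0.35, 0.115, 0, 0.65, 0]
    - [0.465, 0.165, 0, 0.87, 0]
    - [0.58, 0.22, 0, 1.1, 0]

```text
clock: 10.88
position: [0.5124, 0.1769, 0.1361]
ee_rot: [0.002, 0.252, 0.968, -0.0]
contact_force: [0.8, -4.4, -2.6]
width: 0.0143
gripper_force: 58.8
```

Call:
play_rows:
  motion:
    - [0.14, 0.055, 0, 0.27, 0]
    - [0.14, 0.055, 0, 0.27, 0]
    - [0.14, 0.055, 0, 0.27, 0]

```text
clock: 11.25
position: [0.508, 0.1814, 0.1359]
ee_rot: [0.001, 0.274, 0.962, -0.0]
contact_force: [1.8, -4.9, -2.4]
width: 0.0141
gripper_force: 58.9
```

```bash
cat > g.py <<'E'
from h import *
units([.539,.109,.124],80)
for n in ['scene','side','wrist']:
    d=grab(n,n+'_end'); P=cloud(d);H=cv2.cvtColor(d['img'],cv2.COLOR_RGB2HSV)
    g=(H[...,0]>60)&(H[...,0]<95)&(H[...,1]>110)&(abs(P[...,2]-.117)<.004)&(np.hypot(P[...,0]-.603,P[...,1]-.27)<.3)
    G=P[g][:,:2].astype(np.float32)
    if len(G)>5:
        vx,vy,x0,y0=cv2.fitLine(G,cv2.DIST_HUBER,0,.001,.001).ravel(); s=(G-[x0,y0])@[vx,vy]; print(n,len(G),np.degrees(np.arctan2(vy,vx))%180,[x0+vx*s.min(),y0+vy*s.min()],[x0+vx*s.max(),y0+vy*s.max()])
E
python3 g.py
```

```text
t 11.25 pos [0.508  0.1814 0.1359] yawy 58.23 units [-1.61  -1.13   0.302] turn -2.177 F [ 1.8 -4.9 -2.4] w 0.0141 q [ 0.22  0.29  1.73 -0.    1.11 -0.8 ]
scene 14 56.13523 [np.float32(0.58339596), np.float32(0.23344561)] [np.float32(0.6036909), np.float32(0.26368785)]
side 256 59.693974 [np.float32(0.46608293), np.float32(0.045448884)] [np.float32(0.59788305), np.float32(0.27094334)]
wrist 743 57.968147 [np.float32(0.4576605), np.float32(0.04977539)] [np.float32(0.5967069), np.float32(0.27202117)]
```

Call:
play_rows:
  motion:
    - [0, 0, 0, 0, 0]
    - [0, 0, 0, 0, 0]
    - [0, 0, 0, 0, 0]
    - [0, 0, 0, 0, 0]

```text
clock: 11.9
position: [0.5079, 0.1814, 0.1359]
ee_rot: [0.001, 0.274, 0.962, -0.0]
contact_force: [1.4, -5.2, -2.5]
width: 0.0139
gripper_force: 58.9
```

Run:
```python
from h import *
units([.539,.109,.124],80); print(abs(manip.get_state()['qd']).max())
a=cv2.imread('pics/scene_end.png')[160:310,210:360]; b=cv2.imread('pics/wrist_end.png')
cv2.imwrite('pics/end.png',np.hstack([cv2.resize(a,(390,390),interpolation=cv2.INTER_CUBIC),cv2.resize(b,(400,300))[:, :].copy() if 0 else cv2.copyMakeBorder(cv2.resize(b,(400,300)),0,90,0,0,cv2.BORDER_CONSTANT)]))
d=dict(np.load('scene.npz'));P=cloud(d);H=cv2.cvtColor(d['img'],cv2.COLOR_RGB2HSV)
m=(H[...,0]<16)&(H[...,1]>170)&(np.hypot(P[...,0]-.594,P[...,1]+.1)<.02)&(P[...,2]>.045); print(m.sum(),P[m].max(0),P[m].mean(0))
```

```text
t 11.9 pos [0.5079 0.1814 0.1359] yawy 58.18 units [-1.614 -1.129  0.3  ] turn -2.182 F [ 1.4 -5.2 -2.5] w 0.0139 q [ 0.22  0.29  1.73 -0.    1.12 -0.8 ]
0.0026928437363297635
2 [ 0.60096099 -0.09284949  0.08218756] [ 0.59941706 -0.09438462  0.08202759]
```

View pics/end.png

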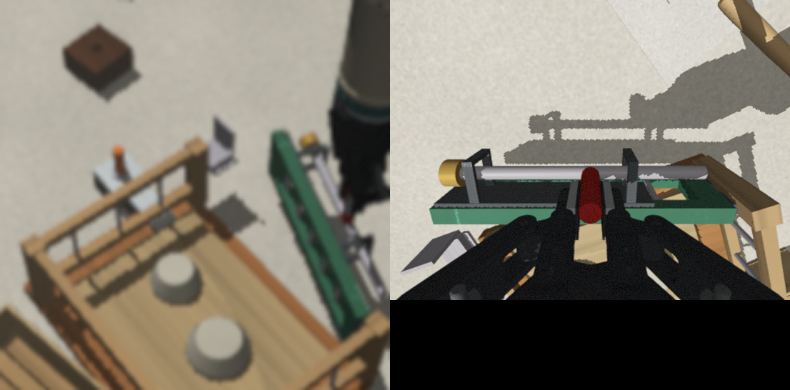

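The picture shows the pin standing in the tongue (118,160), the gate ajar (from (280,135) to (370,330)), the knob gripped and the moulds in place. Handing in.

```bash
python3 -c "
from rig import manip
print(manip.sign_off())"
```

```text
the job is handed in; nothing more can be done
None
```

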